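# Put the bottle away in its slide-cover box

### The arm

A 6-joint arm with a two-finger parallel gripper is mounted at the origin on the work surface. World frame = base frame: x ahead of the robot, y to its left, z up, the work surface at z = 0. Lengths are in m, angles in rad, forces in N, time in s.
With the tool pointing down it reaches from about 0.3 to 0.775 m from the base axis. Payload 14.6 kg.
Tool frame: the origin (TCP) lies on the centre line of the jaws, within the pads' length; the fingertips stand ctrl.tcp_to_tips ahead of it and the grasp point (between the pads) lies 2 mm behind it (ctrl.tcp_to_tips is the distance from the TCP to the fingertips, in m); z points along the fingers, y is the line along which they close (so a half turn about z gives the same grasp; the last joint's range is limited). The gripper opens to 94 mm and grips with 3 to 60 N. Pads are 16 mm wide; open, the fingers measure 119 mm over their backs; the gripper's body (75 mm by 177 mm) begins 78 mm behind the grasp point.
Start: joints at [-1.337, 0.3, 1.521, -0, 1.321, -0.067], TCP at [0.163, -0.525, 0.222] pointing down, gripper open.
Joint ranges: [-3.03, 3.03], [-0.79, 2.21], [0.23, 2.52], [-1.04, 4.18], [0, 3.07], [-2.55, 2.55]. Speed limits (rad/s): [2.22, 2.22, 2.57, 3.14, 3.14, 3.14].

### API

Orientations are given as [roll, pitch, yaw] about the fixed x, y, z axes, in that order (R = Rz(yaw) Ry(pitch) Rx(roll)).
In Python, from station import telemetry, viewer, hand_in, ctrl gives the robot as it stands.
- The arm moves only by the tool step_arm, never from a script. Its argument "plan" is a list of rows, each an object of numbers: "dx", "dy", "dz": the shift along the tool's x, y, z scaled (see below); "rx", "ry", "rz": the turn, a rotation vector about the tool's x, y, z scaled (see below); "claw": the closure, from 0 (fully open) to 1 (shut). In form: [{"dx": .., "dy": .., "dz": .., "rx": .., "ry": .., "rz": .., "claw": ..}, ...]. A call has 1 to 10 rows; each row shifts and turns the commanded pose from where the row before left it, along the tool's axes as they then stand; what a row does not reach is not made up. The controller multiplies each number of a shift by 0.1 m and each number of a turn by 90 degrees. A row lasts 1/10 s, in which the tool goes at most 50 mm and 8.59 degrees, less where a joint would pass 70% of its speed; a pose out of reach is approached as far as the arm can. A call with a number of a shift or a turn outside -1 to 1 is refused whole. A call with a gripper value outside its range is refused whole. The fingers move at their own pace and stop on an object; "grip_force" is the grip in N (left out, the last holds). Time passes only in rows, so rows that do not move let the fingers close. It gives the time, the measured TCP pose, the force, the opening and the grip force at its end, in the units of the state.
- telemetry.get_obs(): the state, without advancing time (a new reading comes with each control period).
- viewer.camera(name): name is "scene" or "top" or "wrist"; returns a dict with "img" (400x640x3 uint8, red, green, blue), "z_map" (400x640 float32, m along the optical axis (not along the pixel's ray), 0 where there is no reading), "fx", "fy", "cx", "cy" (pixels), "R" (3x3) and "t" (3): a world point X has camera coordinates R X + t; the wrist camera has in their place "tool_from_camera" (4x4, takes a point from camera to tool coordinates, whose origin is the TCP and whose axes are the flange's). Camera axes: x right, y down, z forward; pixel columns grow to the right and rows downward; lengths in m; the calibration is good to about 2 mm. A picture is of the moment at which its call begins: read the wrist's pose just before it.
- hand_in(): hands the job in; it is judged then, once.
Trained networks look in a picture, given as the dict that the camera call returned (one of the last four; its "shot" number tells which), for a name from the list of things; names that differ only in an ending like _2 or _b are one class to them, and where a whole thing is asked for, a point or a joint stands for the part that bears it (a point fixed in the world has none). Each returns a list of dicts, best first, with "score" (0 to 1); they miss things now and then, are a little off and sometimes report something else, mostly with a low value. They report only what shows in the picture. A call takes as long as a camera call. They do not tell look-alikes from the thing itself.
- viewer.recognise(target, picture): "rect" ([left, top, right, bottom] in pixels, round what is visible of it).
The state is a dict: "time_s": time; "qpos": joint angles; "joint_vel": joint speeds; "tau": joint torques, N m; "ee_pos": TCP position; "eef_rot": TCP orientation; "force": force on the tool from outside, world axes, zero at the start; "moment": the same for the moment, N m; "grip_width": finger opening in m; "grip_force": force on a finger pad.
Only numpy, scipy, OpenCV 4.12 (cv2) and the standard library are available. Lean on these libraries where they do the work, as an engineer would, in place of code of your own. Each camera call takes 0.05 s, during which the arm holds its last target. There are 200 camera calls.

### The job

Put the small green wine bottle away: slide the cover of the wooden bottle box all the way back to its stop, take the bottle out of its sloping pouring cradle, and lay it gently in the box - level, on both notched supports, neck in the narrow notch - without letting either end drop. Once you have let go of it, slide the cover fully shut. Leave the other things on the counter standing where they are.

Things in the scene. Friction and masses are not known exactly. Their poses are not given: they have to be found in the camera images.
- bottle_box: Oak box fixed to the counter, 224 mm long (its x), 150 wide (y), 86 high; origin at the centre of its underside, z up. Walls and floor 10 mm thick, inside 204 x 130 mm. A flat cover in grooves near the top opens towards -x, over the low end wall. x points to the robot's left (+y), turned 0.03 to 0.24 rad towards +x. Two V-notched boards inside; beside and below the bottle there is room from x = -65 to +50 mm.
- wide_notch (a point): In the board for the bottle's body, 12 mm thick, at x = -75 mm in the box: point on the axis of a bottle lying in the notches, 46 mm above the counter. The bottle lies level along the box's x, neck to +x, the middle of its length over the box's centre (8 mm of play each way); its top is then 3 mm below the cover.
- narrow_notch (a point): In the board for the bottle's neck, 12 mm thick, at x = +62 mm in the box: point on the axis of a bottle lying in the notches, 46 mm above the counter.
- cover (a joint): Travel of the box's cover, m: 0 fully shut, 0.230 at its stop fully back (the box is then open over its whole length); at the start anywhere from 0 to 0.05. It stays where it is left; sliding it takes about 3 to 5 N.
- cover_bar (a point): Point on the cover's grip bar, on its centre plane, 10 mm below its top; moves with the cover, axes as the box. The bar is dark wood, 14 mm thick along the box's x, 60 mm long along its y, and rises from the cover (80 mm over the counter) to 112 mm. With the cover shut the point is at x = +65 mm, y = 0 in the box; it moves to -x as the cover opens.
- cradle: Dark wooden pouring cradle fixed to the counter, base 176 x 76 x 12 mm. Origin on the counter, x towards the raised neck end (away from the robot, within 0.4 rad of +x), z up. The bottle reclines loose in it at 30 degrees above level, neck up towards +x, centre of its base at (-55, 0, 50) mm. V supports under it 18 and 155 mm from its base; between them it is free all round. Lift it square to its axis.
- bottle: Small dark green glass wine bottle with a cream label and a dark red capsule, 187 mm long; body 51 mm diameter up to 108 mm from the base, shoulder to 134 mm, neck and capsule 28 mm diameter. Mass 0.29 to 0.43 kg, centre of mass about 73 mm from the base. Origin at the centre of its base, z along its axis towards the neck.
- bottle_mid (a point): Point on the bottle's axis at half its length, 93.5 mm from the base.
- canister: White ceramic canister with a wooden lid, 102 mm diameter, 122 mm high, loose; leave alone. Origin at the centre of its underside. It, the cactus and the cradle change places from run to run.
- cactus: Potted cactus in terracotta, 92 mm diameter, 142 mm high, loose; leave alone. Origin at the centre of its underside.
- mason_jar: Glass jar with a steel cap, 84 mm diameter, 135 mm high, loose; leave alone. Origin at the centre of its underside.
- sauce_jar: Red sauce jar with a white cap, 76 mm diameter, 115 mm high, loose; leave alone. Origin at the centre of its underside.
- tin: Food tin with orange label, 75 mm diameter, 108 mm high, loose; leave alone. Origin at the centre of its underside.
- pepper_mill: Turned wooden pepper mill, 60 mm diameter, 172 mm high, loose; leave alone. Origin at the centre of its underside.
- tissue_box: Leaf-patterned tissue carton, 120 x 230 x 75 mm, loose; leave alone. Origin at the centre of its underside.
Not all that is in view belongs to the job. What is shaped like the bottle but pink is not meant.

How it is judged:
By the outcome, as a careful person would: the job done as asked, in the order asked, and still so for the second after the job is handed in, with the robot touching nothing.
It also fails if it takes over 67 s, if anything falls off the work surface, if the arm or the gripper's body presses on something with over 40 N, if the wrist force passes 120 N, or if a joint passes its speed limit or range.

## Working session

There is one attempt and no reset: what is moved stays moved. The work goes in short steps, Python scripts to look and compute and a tool call to move; the robot and the scene stay as the last step left them, time stands still between calls to the robot, and variables do not carry over. Pictures are saved under pics/ and viewed, at most 10 in all, crops included, and the job is handed in when it is done.

Besides the shell and the picture viewer there is one more tool, called after "Request:" as name(argument=value, ...) on one line, values as JSON. step_arm: Moves the arm, as the interface text tells. Shifts and turns lie within -1 to 1; 1 stands for 0.1 m of shift or 90 degrees of turn. Its arguments: {"type":"object","properties":{"plan":{"type":"array"},"grip_force":{"type":"number"}},"required":["plan"]}

```bash
ls; mkdir -p pics; cat > look.py <<'E'
import cv2,numpy as np
from station import telemetry, viewer, ctrl
def pts(c):
    z=c["z_map"];v,u=np.mgrid[:z.shape[0],:z.shape[1]]
    P=np.stack([(u-c["cx"])/c["fx"]*z,(v-c["cy"])/c["fy"]*z,z],-1)
    W=(P-c["t"])@c["R"]   # R^T(P-t)
    W[z==0]=np.nan
    return W
E
python3 - <<'E'
from look import *
print(ctrl.tcp_to_tips, telemetry.get_obs())
ims=[]
for n in("scene","top"):
    c=viewer.camera(n); np.savez(n+".npz",**{k:c[k] for k in("img","z_map","fx","fy","cx","cy","R","t")})
    cv2.imwrite(f"pics/{n}0.png",c["img"][...,::-1])
    print(n,c["R"],c["t"],c["fx"])
    W=pts(c)
    for t in("bottle_box","cover_bar","cradle","bottle","canister","cactus"):
        for r in viewer.recognise(t,c)[:2]:
            l,tp,rr,b=map(int,r["rect"]); print(t,round(r["score"],2),r["rect"],W[(tp+b)//2,(l+rr)//2].round(3))
E
```

```text
pics
0.017 {'time_s': 0.0, 'qpos': array([-1.33660392e+00,  3.00503175e-01,  1.52159575e+00,  7.76468404e-06,
        1.32066186e+00, -6.65988360e-02]), 'joint_vel': array([-0.00133032,  0.00105373, -0.00130946,  0.00076483, -0.00186993,
        0.00122914]), 'tau': array([-3.70572365e-03, -5.31805873e+01, -3.52741420e+01,  7.05567375e-02,
        2.43495789e-02, -4.50282175e-05]), 'ee_pos': array([ 0.16289571, -0.52507281,  0.22186251]), 'eef_rot': array([-3.14042761e+00, -8.52427423e-05,  3.00789264e-01]), 'force': array([ 0.85259168, -0.11062294, -0.24365587]), 'moment': array([ 0.02443143, -0.03366657, -0.00374616]), 'grip_force': 0.0, 'grip_width': 0.09409035790843012}
scene [[ 0.20833372  0.97792371  0.01619486]
 [ 0.55536861 -0.10465168 -0.82499317]
 [-0.80508556  0.18086802 -0.56491061]] [-0.05555142 -0.16696107  1.88079457] 510.4272055329978
bottle_box 0.81 [311.7, 178.5, 407.6, 234.6] [0.524 0.06  0.088]
cover_bar 0.66 [306.1, 180.0, 384.2, 213.4] [0.464 0.036 0.084]
cradle 0.62 [428.5, 211.9, 492.4, 250.9] [0.592 0.345 0.014]
cradle 0.25 [423.4, 238.9, 453.0, 278.8] [0.785
[... 432 characters left out ...]
 -0.99683783]] [-0.04584988  0.45773865  1.539242  ] 478.138838053747
bottle_box 0.55 [237.3, 166.3, 333.7, 228.3] [0.458 0.072 0.081]
bottle_box 0.31 [259.0, 174.9, 333.7, 231.4] [0.443 0.037 0.087]
cover_bar 0.74 [262.2, 177.8, 328.0, 230.7] [0.44  0.041 0.076]
cradle 0.79 [181.9, 124.4, 228.4, 189.5] [0.581 0.325 0.103]
bottle 0.88 [164.1, 263.2, 220.1, 294.4] [0.202 0.362 0.057]
bottle 0.83 [182.7, 120.8, 214.4, 180.9] [0.598 0.34  0.116]
canister 0.88 [375.6, 119.2, 408.9, 156.5] [ 0.645 -0.254  0.116]
canister 0.72 [432.2, 123.7, 483.6, 196.5] [ 0.585 -0.466  0.08 ]
cactus 0.91 [282.5, 111.4, 313.1, 137.4] [0.679 0.036 0.129]
cactus 0.63 [183.7, 125.4, 226.2, 188.8] [0.581 0.325 0.103]
```

```bash
python3 - <<'E'
import cv2
a=cv2.imread("pics/top0.png")[80:310,140:500];b=cv2.imread("pics/scene0.png")[130:300,210:520]
cv2.imwrite("pics/t1.png",cv2.resize(a,None,fx=2.2,fy=2.2,interpolation=2));cv2.imwrite("pics/s1.png",cv2.resize(b,None,fx=2.5,fy=2.5,interpolation=2))
E
```

```text
(no output)
```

View pics/t1.png

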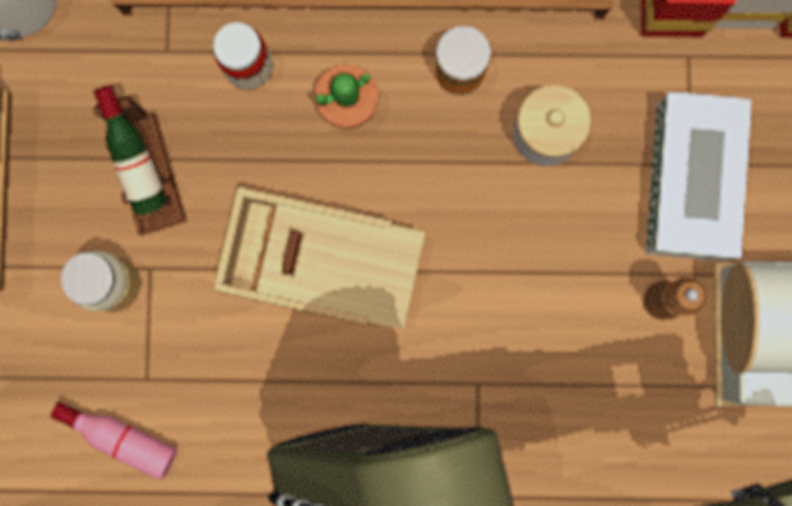

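View pics/s1.png

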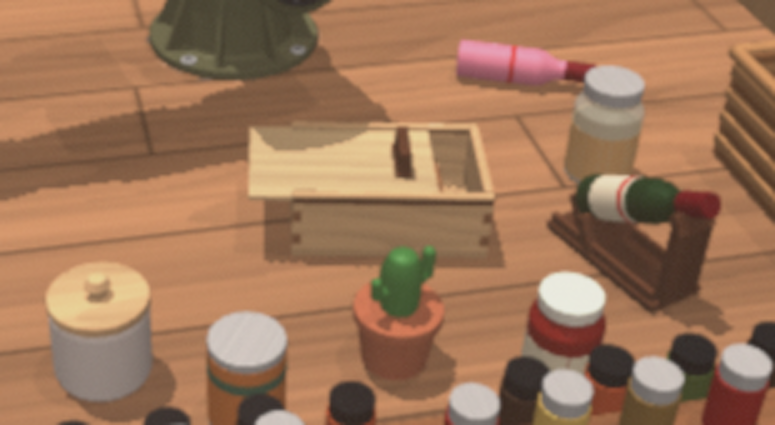

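The top view shows the box with its +x end to the left (open slot at crop ~(248,240)), the bar at crop (292,252), the green bottle in its cradle at (130,150) with its neck up-left, the mason jar close by at (95,280), and the pink decoy at (115,440). Next I fit the poses.

```bash
cat > fit.py <<'E'
from look import *
from scipy.optimize import least_squares
def load(n): return dict(np.load(n+".npz"))
def prof(s): # bottle radius along axis
    return np.interp(s,[0,108e-3,134e-3,187e-3],[.0255,.0255,.014,.014])
allW=[];allC=[]
for n in("top","scene"):
    c=load(n);W=pts(c);allW.append(W.reshape(-1,3));allC.append(c["img"].reshape(-1,3))
for i,n in enumerate(("top","scene")):
    W=allW[i];C=allC[i].astype(int)
    # box
    m=(abs(W[:,0]-.46)<.15)&(abs(W[:,1]-.06)<.2)&(W[:,2]>.072)&(W[:,2]<.125)
    P=W[m]; print(n,"box pts",m.sum(),"zmed",np.median(P[:,2]))
    r=cv2.minAreaRect(P[:,:2].astype(np.float32)); print(np.round(cv2.boxPoints(r),4).tolist(),r[1],r[2])
    d=m&(C.sum(1)<230)&(W[:,2]>.095); print("bar",d.sum(),W[d].mean(0).round(4),W[d].max(0).round(3),W[d].min(0).round(3))
    # bottle
    def fit(P,p0):
        def res(p):
            a=np.array([np.cos(p[2])*np.cos(p[3]),np.sin(p[2])*np.cos(p[3]),np.sin(p[3])])
            q=P-np.array([p[0],p[1],p[4]]);s=q@a;rad=np.linalg.norm(q-np.outer(s,a),axis=1)
            e=rad-prof(s); 
            return np.r_[np.where(s<0,np.hypot(np.maximum(-s,0),np.maximum(e,0)),np.where(s>.187,np.hypot(s-.187,np.maximum(e,0)),e)),(p[3]-np.pi/6)*.3,(p[4]-.05)*3]
        return least_squares(res,p0,loss="soft_l1",f_scale=.002)
    g=((C[:,1]>C[:,0]+8))|((C[:,0]>170)&(C[:,1]>150)&(C[:,2]>130))|((C[:,0]>90)&(C[:,1]<40))
    m=(abs(W[:,0]-.6)<.14)&(abs(W[:,1]-.34)<.07)&(W[:,2]>.04)&(W[:,2]<.2)&g
    s=fit(W[m],[.52,.31,.25,np.pi/6,.05]); print("bottle",m.sum(),s.x.round(4),"rms",np.sqrt(np.median(s.fun**2)))
    P=W[m];print(P.min(0).round(3),P.max(0).round(3))
E
python3 fit.py
```

```text
top box pts 3496 zmed 0.08129460927596338
[[0.35370001196861267, -0.04639999940991402], [0.5005000233650208, -0.07760000228881836], [0.5575000047683716, 0.19050000607967377], [0.4106999933719635, 0.22169999778270721]] (0.2740377187728882, 0.15008676052093506) 77.99333190917969
bar 58 [0.4615 0.1083 0.1104] [0.49  0.119 0.118] [0.437 0.099 0.099]
bottle 666 [0.5326 0.323  0.309  0.5226 0.0515] rms 0.0018904811561523257
[0.522 0.3   0.062] [0.683 0.377 0.161]
scene box pts 2788 zmed 0.08238449161424692
[[0.35350000858306885, -0.044599998742341995], [0.5084999799728394, -0.07680000364780426], [0.5641000270843506, 0.1906999945640564], [0.4090999960899353, 0.22290000319480896]] (0.2732054591178894, 0.15834739804267883) 78.25202941894531
bar 28 [0.4851 0.1047 0.1034] [0.499 0.111 0.112] [0.447 0.099 0.095]
bottle 221 [0.5322 0.3249 0.289  0.5137 0.0527] rms 0.0012567512652950155
[0.46  0.305 0.068] [0.683 0.377 0.151]
```

```bash
cat > go.py <<'E'
# prints N equal rows that carry the tool from its present pose to a target (screw path)
import numpy as np
from scipy.linalg import logm,expm
from scipy.spatial.transform import Rotation as Ro
from station import telemetry
def T(p,rpy):
    M=np.eye(4);M[:3,:3]=Ro.from_euler("xyz",rpy).as_matrix();M[:3,3]=p;return M
def now():
    o=telemetry.get_obs();return T(o["ee_pos"],o["eef_rot"]),o
def rows(A,B,n=None):
    L=np.real(logm(np.linalg.inv(A)@B))
    if n is None:
        n=int(np.ceil(max(np.linalg.norm(L[:3,3])/.045,np.rad2deg(np.linalg.norm([L[2,1],L[0,2],L[1,0]]))/8)))
    D=expm(L/n);r=np.r_[D[:3,3]/.1,Ro.from_matrix(D[:3,:3]).as_rotvec()/(np.pi/2)].round(3)
    print(n,"x",dict(zip(("dx","dy","dz","rx","ry","rz"),r.tolist())))
E
python3 - <<'E'
from fit import *
from go import *
W=allW[0]
for nm,(x,y),h in(("mason",(.45,.38),.135),("sauce",(.72,.18),.115),("cactus",(.69,.03),.1)):
    m=(np.hypot(W[:,0]-x,W[:,1]-y)<.09)&(abs(W[:,2]-h)<.012)
    P=W[m][:,:2].astype(np.float32); print(nm,len(P),cv2.minEnclosingCircle(P))
A,o=now();rows(A,T([.455,.10,.30],[np.pi,0,-.21]))
E
```

```text
top box pts 3496 zmed 0.08129460927596338
[[0.35370001196861267, -0.04639999940991402], [0.5005000233650208, -0.07760000228881836], [0.5575000047683716, 0.19050000607967377], [0.4106999933719635, 0.22169999778270721]] (0.2740377187728882, 0.15008676052093506) 77.99333190917969
bar 58 [0.4615 0.1083 0.1104] [0.49  0.119 0.118] [0.437 0.099 0.099]
bottle 666 [0.5326 0.323  0.309  0.5226 0.0515] rms 0.0018904811561523257
[0.522 0.3   0.062] [0.683 0.377 0.161]
scene box pts 2788 zmed 0.08238449161424692
[[0.35350000858306885, -0.044599998742341995], [0.5084999799728394, -0.07680000364780426], [0.5641000270843506, 0.1906999945640564], [0.4090999960899353, 0.22290000319480896]] (0.2732054591178894, 0.15834739804267883) 78.25202941894531
bar 28 [0.4851 0.1047 0.1034] [0.499 0.111 0.112] [0.447 0.099 0.095]
bottle 221 [0.5322 0.3249 0.289  0.5137 0.0527] rms 0.0012567512652950155
[0.46  0.305 0.068] [0.683 0.377 0.151]
mason 444 ((0.4196493923664093, 0.3862927258014679), 0.03649110719561577)
sauce 335 ((0.7546423673629761, 0.193826824426651), 0.033000778406858444)
cactus 48 ((0.688793420791626, 0.0389653705060482), 0.03644060343503952)
16 x {'dx': 0.208, 'dy': -0.383, 'dz': -0.048, 'rx': -0.0, 'ry': 0.0, 'rz': 0.02}
```

Request:
step_arm(plan=[{"dx":0.208,"dy":-0.383,"dz":-0.048,"rz":0.02},{"dx":0.208,"dy":-0.383,"dz":-0.048,"rz":0.02},{"dx":0.208,"dy":-0.383,"dz":-0.048,"rz":0.02},{"dx":0.208,"dy":-0.383,"dz":-0.048,"rz":0.02},{"dx":0.208,"dy":-0.383,"dz":-0.048,"rz":0.02},{"dx":0.208,"dy":-0.383,"dz":-0.048,"rz":0.02},{"dx":0.208,"dy":-0.383,"dz":-0.048,"rz":0.02},{"dx":0.208,"dy":-0.383,"dz":-0.048,"rz":0.02}])

```text
$.plan[0]: bad value
```

Request:
step_arm(plan=[{"dx":0.208,"dy":-0.383,"dz":-0.048,"rz":0.02},{"dx":0.208,"dy":-0.383,"dz":-0.048,"rz":0.02},{"dx":0.208,"dy":-0.383,"dz":-0.048,"rz":0.02},{"dx":0.208,"dy":-0.383,"dz":-0.048,"rz":0.02},{"dx":0.208,"dy":-0.383,"dz":-0.048,"rz":0.02},{"dx":0.208,"dy":-0.383,"dz":-0.048,"rz":0.02},{"dx":0.208,"dy":-0.383,"dz":-0.048,"rz":0.02},{"dx":0.208,"dy":-0.383,"dz":-0.048,"rz":0.02},{"claw":0.5},{"claw":0.5}])

```text
$.plan[0]: bad value
```

```bash
cat > wr.py <<'E'
from look import *
from go import *
def wrist(name):
    A,o=now(); c=viewer.camera("wrist")
    z=c["z_map"];v,u=np.mgrid[:400,:640]
    P=np.stack([(u-c["cx"])/c["fx"]*z,(v-c["cy"])/c["fy"]*z,z,np.ones_like(z)],-1)
    W=(P@(A@c["tool_from_camera"]).T)[...,:3]; W[z==0]=np.nan
    cv2.imwrite(f"pics/{name}.png",c["img"][...,::-1]); np.savez(name+".npz",W=W,img=c["img"])
    return W,c,A
E
python3 - <<'E'
from wr import *
W,c,A=wrist("w1"); print(A.round(4),c["tool_from_camera"].round(3).tolist(),c["fx"])
P=W.reshape(-1,3);C=c["img"].reshape(-1,3).astype(int)
m=(P[:,2]>.076)&(P[:,2]<.095)&(abs(P[:,0]-.46)<.15)&(abs(P[:,1]-.06)<.2)
r=cv2.minAreaRect(P[m][:,:2].astype(np.float32));print(m.sum(),cv2.boxPoints(r).round(4).tolist(),r)
d=(P[:,2]>.105)&(P[:,2]<.12)&(abs(P[:,0]-.46)<.08)&(abs(P[:,1]-.105)<.06)
r=cv2.minAreaRect(P[d][:,:2].astype(np.float32));print(d.sum(),r,P[d].mean(0))
E
```

```text
[[ 0.9551  0.2963 -0.      0.163 ]
 [ 0.2963 -0.9551  0.     -0.5253]
 [-0.     -0.     -1.      0.2224]
 [ 0.      0.      0.      1.    ]] [[-0.0, -0.964, -0.264, 0.075], [1.0, -0.0, -0.0, 0.0], [0.0, -0.264, 0.964, -0.163], [0.0, 0.0, 0.0, 1.0]] 316.19709458761395
0 [[0.0, 0.0], [0.0, 0.0], [0.0, 0.0], [0.0, 0.0]] ((0.0, 0.0), (0.0, 0.0), 0.0)
0 ((0.0, 0.0), (0.0, 0.0), 0.0) [nan nan nan]<stdin>:7: RuntimeWarning: Mean of empty slice.
  ret = um.true_divide(
```

View pics/w1.png

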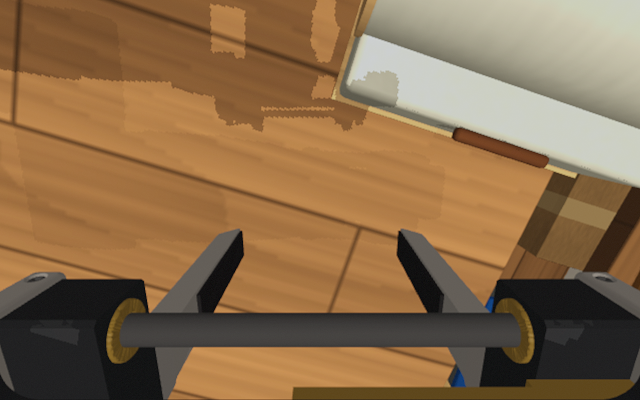

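The rows were refused, so nothing moved. The picture shows the start pose: bare counter, the paper roll at the upper right and the pepper mill at the right edge near (540,230). I'll resend with every key present.

Request:
step_arm(plan=[{"dx":0.208,"dy":-0.383,"dz":-0.048,"rx":0,"ry":0,"rz":0.02,"claw":0},{"dx":0.208,"dy":-0.383,"dz":-0.048,"rx":0,"ry":0,"rz":0.02,"claw":0},{"dx":0.208,"dy":-0.383,"dz":-0.048,"rx":0,"ry":0,"rz":0.02,"claw":0},{"dx":0.208,"dy":-0.383,"dz":-0.048,"rx":0,"ry":0,"rz":0.02,"claw":0},{"dx":0.208,"dy":-0.383,"dz":-0.048,"rx":0,"ry":0,"rz":0.02,"claw":0},{"dx":0.208,"dy":-0.383,"dz":-0.048,"rx":0,"ry":0,"rz":0.02,"claw":0},{"dx":0.208,"dy":-0.383,"dz":-0.048,"rx":0,"ry":0,"rz":0.02,"claw":0},{"dx":0.208,"dy":-0.383,"dz":-0.048,"rx":0,"ry":0,"rz":0.02,"claw":0}], grip_force=25)

```text
time_s: 1.55
ee_pos: [0.268, -0.1922, 0.2613]
eef_rot: [3.141, -0.001, 0.047]
force: [0.0, 0.2, 0.3]
grip_width: 0.094
grip_force: 0.0
```

Request:
step_arm(plan=[{"dx":0.208,"dy":-0.383,"dz":-0.048,"rx":0,"ry":0,"rz":0.02,"claw":0},{"dx":0.208,"dy":-0.383,"dz":-0.048,"rx":0,"ry":0,"rz":0.02,"claw":0},{"dx":0.208,"dy":-0.383,"dz":-0.048,"rx":0,"ry":0,"rz":0.02,"claw":0},{"dx":0.208,"dy":-0.383,"dz":-0.048,"rx":0,"ry":0,"rz":0.02,"claw":0},{"dx":0.208,"dy":-0.383,"dz":-0.048,"rx":0,"ry":0,"rz":0.02,"claw":0},{"dx":0.208,"dy":-0.383,"dz":-0.048,"rx":0,"ry":0,"rz":0.02,"claw":0},{"dx":0.208,"dy":-0.383,"dz":-0.048,"rx":0,"ry":0,"rz":0.02,"claw":0},{"dx":0.208,"dy":-0.383,"dz":-0.048,"rx":0,"ry":0,"rz":0.02,"claw":0},{"dx":0,"dy":0,"dz":0,"rx":0,"ry":0,"rz":0,"claw":0.5},{"dx":0,"dy":0,"dz":0,"rx":0,"ry":0,"rz":0,"claw":0.5}])

```text
time_s: 2.55
ee_pos: [0.452, 0.1016, 0.2988]
eef_rot: [3.141, 0.001, -0.2]
force: [0.5, -1.3, -0.3]
grip_width: 0.0813
grip_force: 0.0
```

```bash
cat > box.py <<'E'
from wr import *
import sys
W,c,A=wrist(sys.argv[1]); print(A.round(4).tolist())
P=W.reshape(-1,3)
m=(P[:,2]>.076)&(P[:,2]<.095)&(abs(P[:,0]-.46)<.15)&(abs(P[:,1]-.06)<.2)
r=cv2.minAreaRect(P[m][:,:2].astype(np.float32));print(m.sum(),cv2.boxPoints(r).round(4).tolist(),r)
d=(P[:,2]>.105)&(P[:,2]<.12)&(abs(P[:,0]-.46)<.08)&(abs(P[:,1]-.105)<.06)
r=cv2.minAreaRect(P[d][:,:2].astype(np.float32));print(d.sum(),r,P[d].mean(0))
E
python3 box.py w2
```

```text
[[0.98, -0.1988, -0.001, 0.452], [-0.1988, -0.98, -0.0002, 0.1016], [-0.0009, 0.0004, -1.0, 0.2988], [0.0, 0.0, 0.0, 1.0]]
22623 [[0.3546000123023987, -0.04729999974370003], [0.5012999773025513, -0.07850000262260437], [0.5584999918937683, 0.1899999976158142], [0.41190001368522644, 0.22120000422000885]] ((0.4565681517124176, 0.0713505744934082), (0.2745499908924103, 0.14994613826274872), 77.96114349365234)
647 ((0.4652787744998932, 0.11043497174978256), (0.013369345106184483, 0.059276677668094635), 77.72744750976562) [0.46655545 0.11035539 0.11215574]
```

View pics/w2.png

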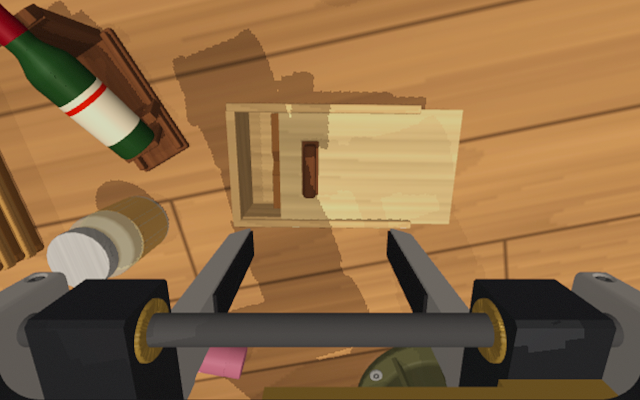

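The wrist view shows the box clearly: bar at pixel (310,170), open slot at the left, bottle in its cradle at (80,90). The rectangle measures 0.1499 wide and the bar top is at 0.112, both matching the given sizes, with d ≈ 0.050.

```bash
python3 - <<'E'
from go import *
A,o=now();B=T([.465,.1104,.107],[np.pi,0,-.2101]);rows(A,B)
h=np.array([.2086,.978,0]);rows(B,T(B[:3,3]-.180*h,[np.pi,0,-.2101]))
E
```

```text
5 x {'dx': 0.022, 'dy': -0.024, 'dz': 0.384, 'rx': 0.0, 'ry': 0.0, 'rz': 0.001}
4 x {'dx': -0.0, 'dy': 0.45, 'dz': 0.0, 'rx': 0.0, 'ry': -0.0, 'rz': 0.0}
```

Request:
step_arm(plan=[{"dx":0.022,"dy":-0.024,"dz":0.384,"rx":0,"ry":0,"rz":0.001,"claw":0.5},{"dx":0.022,"dy":-0.024,"dz":0.384,"rx":0,"ry":0,"rz":0.001,"claw":0.5},{"dx":0.022,"dy":-0.024,"dz":0.384,"rx":0,"ry":0,"rz":0.001,"claw":0.5},{"dx":0.022,"dy":-0.024,"dz":0.384,"rx":0,"ry":0,"rz":0.001,"claw":0.5},{"dx":0.022,"dy":-0.024,"dz":0.384,"rx":0,"ry":0,"rz":0.001,"claw":0.5},{"dx":0,"dy":0,"dz":0,"rx":0,"ry":0,"rz":0,"claw":1},{"dx":0,"dy":0,"dz":0,"rx":0,"ry":0,"rz":0,"claw":1},{"dx":0,"dy":0,"dz":0,"rx":0,"ry":0,"rz":0,"claw":1},{"dx":0,"dy":0,"dz":0,"rx":0,"ry":0,"rz":0,"claw":1},{"dx":0,"dy":0,"dz":0,"rx":0,"ry":0,"rz":0,"claw":1}], grip_force=25)

```text
time_s: 3.6
ee_pos: [0.4659, 0.1107, 0.1088]
eef_rot: [-3.141, -0.002, -0.21]
force: [-1.6, -1.2, 9.3]
grip_width: 0.0141
grip_force: 25.0
```

Request:
step_arm(plan=[{"dx":0,"dy":0,"dz":0,"rx":0,"ry":0,"rz":0,"claw":1},{"dx":0,"dy":0.1,"dz":0,"rx":0,"ry":0,"rz":0,"claw":1},{"dx":0,"dy":0.2,"dz":0,"rx":0,"ry":0,"rz":0,"claw":1},{"dx":0,"dy":0.2,"dz":0,"rx":0,"ry":0,"rz":0,"claw":1},{"dx":0,"dy":0.2,"dz":0,"rx":0,"ry":0,"rz":0,"claw":1},{"dx":0,"dy":0.2,"dz":0,"rx":0,"ry":0,"rz":0,"claw":1},{"dx":0,"dy":0.2,"dz":0,"rx":0,"ry":0,"rz":0,"claw":1},{"dx":0,"dy":0.2,"dz":0,"rx":0,"ry":0,"rz":0,"claw":1},{"dx":0,"dy":0.2,"dz":0,"rx":0,"ry":0,"rz":0,"claw":1},{"dx":0,"dy":0,"dz":0,"rx":0,"ry":0,"rz":0,"claw":1}])

```text
time_s: 4.6
ee_pos: [0.4343, -0.0376, 0.1087]
eef_rot: [3.141, -0.002, -0.211]
force: [-4.1, -1.3, 11.4]
grip_width: 0.0137
grip_force: 25.0
```

Request:
step_arm(plan=[{"dx":0,"dy":0.1,"dz":0,"rx":0,"ry":0,"rz":0,"claw":1},{"dx":0,"dy":0.1,"dz":0,"rx":0,"ry":0,"rz":0,"claw":1},{"dx":0,"dy":0.05,"dz":0,"rx":0,"ry":0,"rz":0,"claw":1},{"dx":0,"dy":0.03,"dz":0,"rx":0,"ry":0,"rz":0,"claw":1},{"dx":0,"dy":0.03,"dz":0,"rx":0,"ry":0,"rz":0,"claw":1},{"dx":0,"dy":0,"dz":0,"rx":0,"ry":0,"rz":0,"claw":1},{"dx":0,"dy":0,"dz":0,"rx":0,"ry":0,"rz":0,"claw":1}])

```text
time_s: 5.3
ee_pos: [0.4284, -0.0654, 0.1088]
eef_rot: [-3.14, -0.002, -0.21]
force: [-1.2, 11.5, 12.1]
grip_width: 0.0138
grip_force: 25.0
```

```bash
cat > bfit.py <<'E'
import numpy as np
from scipy.optimize import least_squares
def prof(s): return np.interp(s,[0,108e-3,134e-3,187e-3],[.0255,.0255,.014,.014])
def axis(p): return np.array([np.cos(p[2])*np.cos(p[3]),np.sin(p[2])*np.cos(p[3]),np.sin(p[3])])
def bfit(W,C,p0,tol=.012,free_tilt=True):
    P=W.reshape(-1,3);C=C.reshape(-1,3).astype(int)
    ok=np.isfinite(P[:,0]);P=P[ok];C=C[ok];p=np.array(p0,float)
    def geo(p,P):
        q=P-np.array([p[0],p[1],p[4]]);s=q@axis(p);rad=np.linalg.norm(q-np.outer(s,axis(p)),axis=1);return s,rad-prof(s)
    wood=(C[:,0]>C[:,1]*1.15)&(C[:,1]>45)&~((C[:,0]>160)&(C[:,2]>120))
    for k in range(4):
        s,e=geo(p,P);m=(s>-.004)&(s<.19)&(abs(e)<tol)&~wood;Q=P[m]
        def res(x):
            s,e=geo(x,Q);over=np.where(s<0,-s,np.where(s>.187,s-.187,0));return np.r_[np.hypot(e,over),0]
        f=least_squares(res,p,loss="soft_l1",f_scale=.002);p=f.x;tol=max(tol*.6,.005)
    # base position along the axis from the lowest reliable points
    s,e=geo(p,P);m=(abs(e)<.004)&~wood&(s>-.03)&(s<.21);ss=s[m]
    return p,m.sum(),np.percentile(ss,[1,99]),np.median(abs(e[m]))
E
python3 - <<'E'
from bfit import *
d=np.load("w2.npz");print([x.round(4) for x in bfit(d["W"],d["img"],[.5324,.324,.30,.52,.051])])
E
```

```text
[array([0.5343, 0.3229, 0.3106, 0.5222, 0.052 ]), np.int64(7769), array([-0.0026,  0.1599]), np.float64(0.0005)]
```

Request:
step_arm(plan=[{"dx":0,"dy":0,"dz":0,"rx":0,"ry":0,"rz":0,"claw":0.5},{"dx":0,"dy":0,"dz":0,"rx":0,"ry":0,"rz":0,"claw":0.5},{"dx":0,"dy":0,"dz":0,"rx":0,"ry":0,"rz":0,"claw":0.5},{"dx":0,"dy":0,"dz":-0.2,"rx":0,"ry":0,"rz":0,"claw":0.5},{"dx":0,"dy":0,"dz":-0.4,"rx":0,"ry":0,"rz":0,"claw":0},{"dx":0,"dy":0,"dz":-0.4,"rx":0,"ry":0,"rz":0,"claw":0},{"dx":0,"dy":0,"dz":-0.4,"rx":0,"ry":0,"rz":0,"claw":0},{"dx":0,"dy":0,"dz":-0.4,"rx":0,"ry":0,"rz":0,"claw":0},{"dx":0,"dy":0,"dz":0,"rx":0,"ry":0,"rz":0,"claw":0}])

```text
time_s: 6.2
ee_pos: [0.4288, -0.0667, 0.292]
eef_rot: [3.141, -0.008, -0.21]
force: [0.4, -0.4, -0.9]
grip_width: 0.0822
grip_force: 0.0
```

```bash
cat > btl.py <<'E'
from go import *
from bfit import axis
p=[.5325,.3224,.3106,.5222,.0508];a=axis(p);base=np.array([p[0],p[1],p[4]])
R=[np.pi,-p[3],p[2]];z=T([0,0,0],R)[:3,2]
def pose(s,back): return T(base+s*a+(.002-back)*z,R)
E
python3 - <<'E'
from btl import *
A,o=now();B=pose(.075,.13);print(B.round(4));rows(A,B)
E
```

```text
[[ 0.8253  0.3056  0.4749  0.5336]
 [ 0.2649 -0.9522  0.1524  0.3228]
 [ 0.4988  0.     -0.8667  0.1991]
 [ 0.      0.      0.      1.    ]]
10 x {'dx': 0.089, 'dy': -0.387, 'dz': 0.127, 'rx': 0.009, 'ry': 0.032, 'rz': -0.032}
```

Request:
step_arm(plan=[{"dx":0.089,"dy":-0.387,"dz":0.127,"rx":0.009,"ry":0.032,"rz":-0.032,"claw":0},{"dx":0.089,"dy":-0.387,"dz":0.127,"rx":0.009,"ry":0.032,"rz":-0.032,"claw":0},{"dx":0.089,"dy":-0.387,"dz":0.127,"rx":0.009,"ry":0.032,"rz":-0.032,"claw":0},{"dx":0.089,"dy":-0.387,"dz":0.127,"rx":0.009,"ry":0.032,"rz":-0.032,"claw":0},{"dx":0.089,"dy":-0.387,"dz":0.127,"rx":0.009,"ry":0.032,"rz":-0.032,"claw":0},{"dx":0.089,"dy":-0.387,"dz":0.127,"rx":0.009,"ry":0.032,"rz":-0.032,"claw":0},{"dx":0.089,"dy":-0.387,"dz":0.127,"rx":0.009,"ry":0.032,"rz":-0.032,"claw":0},{"dx":0.089,"dy":-0.387,"dz":0.127,"rx":0.009,"ry":0.032,"rz":-0.032,"claw":0},{"dx":0.089,"dy":-0.387,"dz":0.127,"rx":0.009,"ry":0.032,"rz":-0.032,"claw":0},{"dx":0.089,"dy":-0.387,"dz":0.127,"rx":0.009,"ry":0.032,"rz":-0.032,"claw":0}])

```text
time_s: 7.2
ee_pos: [0.5319, 0.3251, 0.1942]
eef_rot: [-3.132, -0.518, 0.305]
force: [0.2, 0.5, 0.0]
grip_width: 0.094
grip_force: 0.0
```

Request:
step_arm(plan=[{"dx":0,"dy":0,"dz":0,"rx":0,"ry":0,"rz":0,"claw":0},{"dx":0,"dy":0,"dz":0,"rx":0,"ry":0,"rz":0,"claw":0}])

```text
time_s: 7.4
ee_pos: [0.5315, 0.3237, 0.1941]
eef_rot: [-3.132, -0.514, 0.303]
force: [-0.2, -0.5, 0.4]
grip_width: 0.0941
grip_force: 0.0
```

```bash
python3 - <<'E'
from btl import *
from wr import wrist
from bfit import bfit
W,c,A=wrist("w3");print([x.round(4) for x in bfit(W,c["img"],p)])
rows(A,pose(.075,.13));rows(A,pose(.075,0))
E
```

```text
[array([0.534 , 0.3231, 0.3094, 0.5212, 0.0523]), np.int64(9489), array([1.000e-04, 1.808e-01]), np.float64(0.0004)]
1 x {'dx': 0.04, 'dy': 0.014, 'dz': -0.036, 'rx': -0.003, 'ry': 0.005, 'rz': -0.004}
3 x {'dx': 0.016, 'dy': 0.006, 'dz': 0.422, 'rx': -0.001, 'ry': 0.002, 'rz': -0.001}
```

View pics/w3.png

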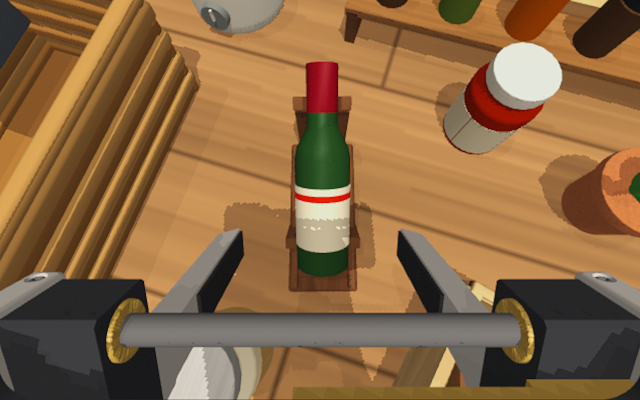

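The wrist view shows the bottle centred between the fingers (axis at u ≈ 322, base v ≈ 275, capsule top v ≈ 62). The carton-like crate on the left and the jars are clear of the fingers. Descending square to the axis.

```bash
sed -i 's/^p=.*;a=axis/p=[.5335,.3229,.3096,.5216,.0518];a=axis/' btl.py; python3 - <<'E'
from btl import *
A,o=now();rows(A,pose(.075,0),5)
E
```

```text
5 x {'dx': 0.011, 'dy': 0.002, 'dz': 0.253, 'rx': -0.001, 'ry': 0.001, 'rz': -0.001}
```

Request:
step_arm(plan=[{"dx":0.011,"dy":0.002,"dz":0.253,"rx":-0.001,"ry":0.001,"rz":-0.001,"claw":0},{"dx":0.011,"dy":0.002,"dz":0.253,"rx":-0.001,"ry":0.001,"rz":-0.001,"claw":0},{"dx":0.011,"dy":0.002,"dz":0.253,"rx":-0.001,"ry":0.001,"rz":-0.001,"claw":0},{"dx":0.011,"dy":0.002,"dz":0.253,"rx":-0.001,"ry":0.001,"rz":-0.001,"claw":0},{"dx":0.011,"dy":0.002,"dz":0.253,"rx":-0.001,"ry":0.001,"rz":-0.001,"claw":0},{"dx":0,"dy":0,"dz":0,"rx":0,"ry":0,"rz":0,"claw":0}])

```text
time_s: 8.05
ee_pos: [0.5969, 0.3416, 0.0854]
eef_rot: [3.138, -0.52, 0.309]
force: [-0.4, 0.0, -0.3]
grip_width: 0.0938
grip_force: 0.0
```

```bash
python3 - <<'E'
from btl import *
A,o=now();rows(A,pose(.075,0),1);print(o["force"])
E
```

```text
1 x {'dx': 0.009, 'dy': -0.015, 'dz': -0.018, 'rx': 0.002, 'ry': 0.001, 'rz': -0.0}
[-0.44185086  0.04339846 -0.33680684]
```

Within 2 mm of the planned grasp. Correct that and close.

Request:
step_arm(plan=[{"dx":0.009,"dy":-0.015,"dz":-0.018,"rx":0.002,"ry":0,"rz":0,"claw":0.35},{"dx":0,"dy":0,"dz":0,"rx":0,"ry":0,"rz":0,"claw":0.6},{"dx":0,"dy":0,"dz":0,"rx":0,"ry":0,"rz":0,"claw":0.6},{"dx":0,"dy":0,"dz":0,"rx":0,"ry":0,"rz":0,"claw":0.8},{"dx":0,"dy":0,"dz":0,"rx":0,"ry":0,"rz":0,"claw":1},{"dx":0,"dy":0,"dz":0,"rx":0,"ry":0,"rz":0,"claw":1},{"dx":0,"dy":0,"dz":0,"rx":0,"ry":0,"rz":0,"claw":1},{"dx":0,"dy":0,"dz":0,"rx":0,"ry":0,"rz":0,"claw":1}], grip_force=28)

```text
time_s: 8.85
ee_pos: [0.5967, 0.3433, 0.0907]
eef_rot: [3.14, -0.524, 0.311]
force: [-0.6, -13.2, 6.5]
grip_width: 0.0504
grip_force: 28.0
```

```bash
python3 - <<'E'
from btl import *
A,o=now();print(o["force"],o["qpos"])
p=np.array([*base,1]);print("base in tool",np.linalg.inv(A)@p, "axis in tool",A[:3,:3].T@a)
E
```

```text
[ -0.6078982 -13.2355479   6.548637 ] [ 0.50499832  0.5216455   1.62698311 -0.2111022   0.48680834  1.92689848]
base in tool [-7.69402054e-02  8.52627839e-05  4.41132412e-04  1.00000000e+00] axis in tool [9.99997197e-01 8.30578997e-04 2.21736429e-03]
```

Request:
step_arm(plan=[{"dx":0,"dy":0,"dz":-0.05,"rx":0,"ry":0,"rz":0,"claw":1},{"dx":0,"dy":0,"dz":-0.1,"rx":0,"ry":0,"rz":0,"claw":1},{"dx":0,"dy":0,"dz":-0.15,"rx":0,"ry":0,"rz":0,"claw":1},{"dx":0,"dy":0,"dz":-0.2,"rx":0,"ry":0,"rz":0,"claw":1},{"dx":0,"dy":0,"dz":-0.2,"rx":0,"ry":0,"rz":0,"claw":1},{"dx":0,"dy":0,"dz":-0.2,"rx":0,"ry":0,"rz":0,"claw":1},{"dx":0,"dy":0,"dz":-0.2,"rx":0,"ry":0,"rz":0,"claw":1},{"dx":0,"dy":0,"dz":-0.2,"rx":0,"ry":0,"rz":0,"claw":1},{"dx":0,"dy":0,"dz":0,"rx":0,"ry":0,"rz":0,"claw":1},{"dx":0,"dy":0,"dz":0,"rx":0,"ry":0,"rz":0,"claw":1}])

```text
time_s: 9.85
ee_pos: [0.534, 0.325, 0.2027]
eef_rot: [-3.141, -0.525, 0.311]
force: [0.8, 0.2, -2.5]
grip_width: 0.0502
grip_force: 28.0
```

```bash
cat > held.py <<'E'
# fit of the held bottle in tool coordinates, from a wrist picture
import sys
from wr import *
from bfit import bfit,axis
def held(name):
    W,c,A=wrist(name)
    i=np.linalg.inv(A);L=W@i[:3,:3].T+i[:3,3]
    # in tool frame: axis ~ +x. z up -> use frame as is
    q,n,ss,e=bfit(L,c["img"],[-.077,0,0,0,0.]);return A,q,n,ss,e
if __name__=="__main__":
    A,q,n,ss,e=held(sys.argv[1]);print("held(base x,y,yaw,pitch,z in tool)",q.round(4),n,ss.round(4),e.round(4));_,o=now();print(o["force"],o["moment"],A[:3,3])
E
python3 held.py w4
```

```text
held(base x,y,yaw,pitch,z in tool) [-0.0758  0.      0.0001 -0.0035  0.0008] 23034 [0.006  0.1812] 0.0004
[-0.15668682  0.32133792 -3.07690136] [-0.16265406  0.44436802  0.0091244 ] [0.53404024 0.32501494 0.20274417]
```

View pics/w4.png

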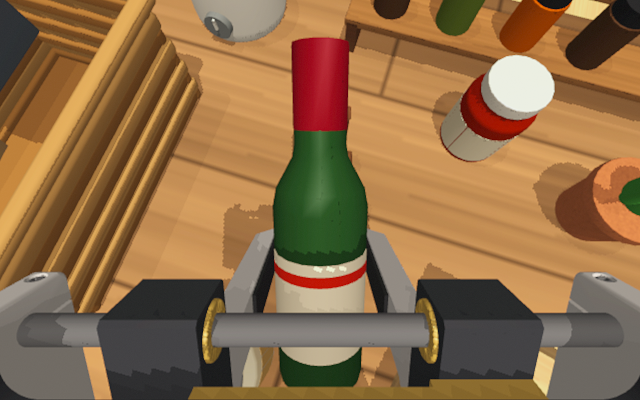

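Held well: the axis is on the tool axis, the capsule at (320,85), and nothing has slipped. Now carry it to above the box.

```bash
python3 - <<'E'
from go import *
A,o=now();B=A.copy();B[2,3]+=.05
rows(A,B,2);D=T([.4584,.080,.215],[np.pi,0,1.3606]);rows(B,D,15)
L=logm(np.linalg.inv(B)@D)
for k in range(0,16,3): M=B@np.real(expm(L*k/15));print(M[:3,3].round(3),M[:3,0].round(2))
E
```

```text
2 x {'dx': 0.125, 'dy': -0.0, 'dz': -0.217, 'rx': -0.0, 'ry': 0.0, 'rz': 0.0}
15 x {'dx': -0.163, 'dy': 0.079, 'dz': -0.017, 'rx': 0.012, 'ry': -0.02, 'rz': -0.043}
[0.534 0.325 0.252] [0.82 0.27 0.5 ]
[0.501 0.286 0.234] [0.78 0.47 0.41]
[0.475 0.24  0.221] [0.69 0.65 0.31]
[0.459 0.188 0.214] [0.56 0.8  0.2 ]
[0.453 0.134 0.212] [0.4  0.91 0.1 ]
[0.458 0.08  0.215] [ 0.21  0.98 -0.  ]
```

Request:
step_arm(plan=[{"dx":0.125,"dy":0,"dz":-0.217,"rx":0,"ry":0,"rz":0,"claw":1},{"dx":0.125,"dy":0,"dz":-0.217,"rx":0,"ry":0,"rz":0,"claw":1},{"dx":-0.163,"dy":0.079,"dz":-0.017,"rx":0.012,"ry":-0.02,"rz":-0.043,"claw":1},{"dx":-0.163,"dy":0.079,"dz":-0.017,"rx":0.012,"ry":-0.02,"rz":-0.043,"claw":1},{"dx":-0.163,"dy":0.079,"dz":-0.017,"rx":0.012,"ry":-0.02,"rz":-0.043,"claw":1},{"dx":-0.163,"dy":0.079,"dz":-0.017,"rx":0.012,"ry":-0.02,"rz":-0.043,"claw":1},{"dx":-0.163,"dy":0.079,"dz":-0.017,"rx":0.012,"ry":-0.02,"rz":-0.043,"claw":1},{"dx":-0.163,"dy":0.079,"dz":-0.017,"rx":0.012,"ry":-0.02,"rz":-0.043,"claw":1},{"dx":-0.163,"dy":0.079,"dz":-0.017,"rx":0.012,"ry":-0.02,"rz":-0.043,"claw":1}])

```text
time_s: 10.8
ee_pos: [0.4682, 0.222, 0.2176]
eef_rot: [3.075, -0.28, 0.819]
force: [0.3, -0.7, -3.1]
grip_width: 0.0505
grip_force: 28.0
```

Request:
step_arm(plan=[{"dx":-0.163,"dy":0.079,"dz":-0.017,"rx":0.012,"ry":-0.02,"rz":-0.043,"claw":1},{"dx":-0.163,"dy":0.079,"dz":-0.017,"rx":0.012,"ry":-0.02,"rz":-0.043,"claw":1},{"dx":-0.163,"dy":0.079,"dz":-0.017,"rx":0.012,"ry":-0.02,"rz":-0.043,"claw":1},{"dx":-0.163,"dy":0.079,"dz":-0.017,"rx":0.012,"ry":-0.02,"rz":-0.043,"claw":1},{"dx":-0.163,"dy":0.079,"dz":-0.017,"rx":0.012,"ry":-0.02,"rz":-0.043,"claw":1},{"dx":-0.163,"dy":0.079,"dz":-0.017,"rx":0.012,"ry":-0.02,"rz":-0.043,"claw":1},{"dx":-0.163,"dy":0.079,"dz":-0.017,"rx":0.012,"ry":-0.02,"rz":-0.043,"claw":1},{"dx":-0.163,"dy":0.079,"dz":-0.017,"rx":0.012,"ry":-0.02,"rz":-0.043,"claw":1},{"dx":0,"dy":0,"dz":0,"rx":0,"ry":0,"rz":0,"claw":1},{"dx":0,"dy":0,"dz":0,"rx":0,"ry":0,"rz":0,"claw":1}])

```text
time_s: 11.8
ee_pos: [0.4579, 0.0799, 0.2137]
eef_rot: [-3.134, -0.009, 1.35]
force: [0.0, 0.3, -2.8]
grip_width: 0.0503
grip_force: 28.0
```

```bash
python3 held.py w5; python3 - <<'E'
from go import *
import cv2
A,o=now();D=T([.4584,.080,.215],[np.pi,0,1.3606]);rows(A,D,1);print(o["qpos"])
# box in the picture: rim points in box axes
W=np.load("w5.npz")["W"].reshape(-1,3);h=np.array([.2086,.978]);n=np.array([-.978,.2086]);C=np.array([.4618,.0961])
q=W[:,:2]-C;X=q@h;Y=q@n
m=(abs(W[:,2]-.086)<.004)&(X>.06)&(X<.12)&(abs(Y)<.09);print(m.sum(),"rim x",np.percentile(X[m],[0,1,50,99,100]).round(4),"y",np.percentile(Y[m],[0,1,99,100]).round(4))
m=(W[:,2]>.02)&(W[:,2]<.07)&(X>.05)&(X<.074)&(abs(Y)<.06)
if m.sum(): print("board",m.sum(),X[m].min(),X[m].max())
E
```

```text
held(base x,y,yaw,pitch,z in tool) [-0.0759 -0.0013 -0.0003 -0.0043  0.0015] 23164 [0.0059 0.1813] 0.0004
[-1.26797807 -0.12804163 -2.43398386] [ 0.01942149 -0.02733675 -0.01724363] [0.45788625 0.07985091 0.21372653]
1 x {'dx': 0.0, 'dy': 0.007, 'dz': -0.011, 'rx': -0.005, 'ry': -0.006, 'rz': -0.006}
[0.08823755 0.11843746 1.76101314 0.01185579 1.26629831 0.30492573]
2747 rim x [0.06   0.0615 0.1023 0.1115 0.112 ] y [-0.0744 -0.0735  0.075   0.076 ]
board 738 0.05557435250698856 0.06683978562177628
```

View pics/w5.png

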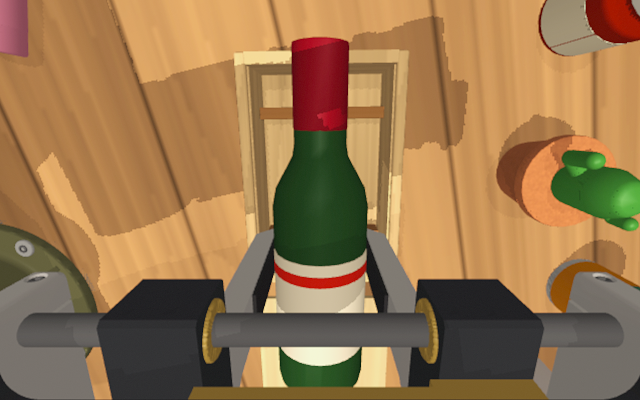

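The box (rim at u 240–405), the neck board at v ≈ 112 and the neck line up. Correct the small angle error and descend, first to z = 0.075.

```bash
python3 - <<'E'
from go import *
A,o=now();D=T([.4577,.0801,.20],[np.pi,0,1.3606]);rows(A,D,2);E=D.copy();E[2,3]=.075;rows(D,E,5)
E
```

```text
2 x {'dx': -0.001, 'dy': 0.0, 'dz': 0.07, 'rx': -0.002, 'ry': -0.003, 'rz': -0.003}
5 x {'dx': -0.0, 'dy': 0.0, 'dz': 0.25, 'rx': 0.0, 'ry': 0.0, 'rz': -0.0}
```

Request:
step_arm(plan=[{"dx":-0.001,"dy":0,"dz":0.07,"rx":-0.002,"ry":-0.003,"rz":-0.003,"claw":1},{"dx":-0.001,"dy":0,"dz":0.07,"rx":-0.002,"ry":-0.003,"rz":-0.003,"claw":1},{"dx":0,"dy":0,"dz":0.25,"rx":0,"ry":0,"rz":0,"claw":1},{"dx":0,"dy":0,"dz":0.25,"rx":0,"ry":0,"rz":0,"claw":1},{"dx":0,"dy":0,"dz":0.25,"rx":0,"ry":0,"rz":0,"claw":1},{"dx":0,"dy":0,"dz":0.25,"rx":0,"ry":0,"rz":0,"claw":1},{"dx":0,"dy":0,"dz":0.25,"rx":0,"ry":0,"rz":0,"claw":1},{"dx":0,"dy":0,"dz":0,"rx":0,"ry":0,"rz":0,"claw":1},{"dx":0,"dy":0,"dz":0,"rx":0,"ry":0,"rz":0,"claw":1}])

```text
time_s: 12.75
ee_pos: [0.4576, 0.0798, 0.0758]
eef_rot: [-3.141, 0.001, 1.362]
force: [-0.2, 0.1, -2.4]
grip_width: 0.0504
grip_force: 28.0
```

```bash
python3 - <<'E'
from go import *
A,o=now();print(o["force"],o["moment"],o["eef_rot"],A[:3,3]);rows(A,T([.4577,.0801,.056],[np.pi,0,1.3606]),1)
E
```

```text
[-0.24597854  0.12031281 -2.42858735] [-0.03373088 -0.06133409 -0.01318082] [-3.14076608e+00  5.60406887e-04  1.36181968e+00] [0.4576144  0.07977261 0.07580174]
1 x {'dx': 0.003, 'dy': 0.0, 'dz': 0.198, 'rx': -0.001, 'ry': 0.0, 'rz': 0.001}
```

Request:
step_arm(plan=[{"dx":0.003,"dy":0,"dz":0.06,"rx":-0.001,"ry":0,"rz":0.001,"claw":1},{"dx":0,"dy":0,"dz":0.06,"rx":0,"ry":0,"rz":0,"claw":1},{"dx":0,"dy":0,"dz":0.06,"rx":0,"ry":0,"rz":0,"claw":1},{"dx":0,"dy":0,"dz":0.03,"rx":0,"ry":0,"rz":0,"claw":1},{"dx":0,"dy":0,"dz":0.02,"rx":0,"ry":0,"rz":0,"claw":1},{"dx":0,"dy":0,"dz":0.02,"rx":0,"ry":0,"rz":0,"claw":1},{"dx":0,"dy":0,"dz":0,"rx":0,"ry":0,"rz":0,"claw":1}])

```text
time_s: 13.45
ee_pos: [0.4577, 0.0798, 0.0504]
eef_rot: [3.141, 0.0, 1.36]
force: [0.1, -0.6, -2.1]
grip_width: 0.0507
grip_force: 28.0
```

Request:
step_arm(plan=[{"dx":0,"dy":0,"dz":0.015,"rx":0,"ry":0,"rz":0,"claw":1},{"dx":0,"dy":0,"dz":0,"rx":0,"ry":0,"rz":0,"claw":1}])

```text
time_s: 13.65
ee_pos: [0.4579, 0.0798, 0.0491]
eef_rot: [3.14, 0.0, 1.36]
force: [0.8, -0.6, -3.4]
grip_width: 0.0504
grip_force: 28.0
```

Request:
step_arm(plan=[{"dx":0,"dy":0,"dz":0.01,"rx":0,"ry":0,"rz":0,"claw":1},{"dx":0,"dy":0,"dz":0,"rx":0,"ry":0,"rz":0,"claw":1}])

```text
time_s: 13.85
ee_pos: [0.4582, 0.0798, 0.0484]
eef_rot: [3.139, 0.0, 1.36]
force: [1.4, 0.0, 0.4]
grip_width: 0.0504
grip_force: 28.0
```

```bash
python3 - <<'E'
from go import *
A,o=now();print(o["force"],o["moment"],o["eef_rot"],A[:3,3])
E
```

```text
[1.35285571 0.01653356 0.42925112] [-0.17141281 -0.462981   -0.02506128] [3.13921595e+00 1.09353096e-04 1.36003168e+00] [0.45824351 0.07984301 0.04840476]
```

Request:
step_arm(plan=[{"dx":0,"dy":0.01,"dz":0.005,"rx":0,"ry":0,"rz":0,"claw":1},{"dx":0,"dy":0,"dz":0,"rx":0,"ry":0,"rz":0,"claw":1}])

```text
time_s: 14.05
ee_pos: [0.4589, 0.0796, 0.0477]
eef_rot: [3.14, 0.0, 1.36]
force: [1.5, 0.8, -0.1]
grip_width: 0.0504
grip_force: 28.0
```

Request:
step_arm(plan=[{"dx":0,"dy":0,"dz":0.01,"rx":0,"ry":0,"rz":0,"claw":1},{"dx":0,"dy":0,"dz":0,"rx":0,"ry":0,"rz":0,"claw":1}])

```text
time_s: 14.25
ee_pos: [0.459, 0.0796, 0.0475]
eef_rot: [3.14, 0.0, 1.36]
force: [-4.8, -0.8, 14.6]
grip_width: 0.0505
grip_force: 28.0
```

```bash
python3 held.py w6; python3 - <<'E'
from go import *
A,o=now();print(o["force"],o["moment"],o["eef_rot"],A[:3,3])
E
```

```text
held(base x,y,yaw,pitch,z in tool) [-0.0758 -0.0013 -0.0001  0.0026  0.0009] 23198 [0.0061 0.1813] 0.0004
[-5.94352213  0.03648661 14.79915025] [-0.26124696  0.76899371 -0.025873  ] [0.45899616 0.07964297 0.04749488]
[-5.94352213  0.03648661 14.79915025] [-0.26124696  0.76899371 -0.025873  ] [3.13969648e+00 2.20458850e-04 1.36007724e+00] [0.45901232 0.07966849 0.04750884]
```

Both notches carry load: the resultant lies between them and the bottle has levelled in the grip. Ease off the preload and let go.

Request:
step_arm(plan=[{"dx":0,"dy":-0.004,"dz":-0.007,"rx":0,"ry":0,"rz":0,"claw":1},{"dx":0,"dy":0,"dz":0,"rx":0,"ry":0,"rz":0,"claw":1},{"dx":0,"dy":0,"dz":0,"rx":0,"ry":0,"rz":0,"claw":1}], grip_force=6)

```text
time_s: 14.6
ee_pos: [0.4588, 0.0797, 0.0476]
eef_rot: [3.139, 0.0, 1.36]
force: [2.8, -0.3, 4.5]
grip_width: 0.0509
grip_force: 6.0
```

Request:
step_arm(plan=[{"dx":0,"dy":0,"dz":0,"rx":0,"ry":0,"rz":0,"claw":0.4},{"dx":0,"dy":0,"dz":0,"rx":0,"ry":0,"rz":0,"claw":0.25},{"dx":0,"dy":0,"dz":0,"rx":0,"ry":0,"rz":0,"claw":0.25},{"dx":0,"dy":0,"dz":0,"rx":0,"ry":0,"rz":0,"claw":0.25},{"dx":0,"dy":0,"dz":0,"rx":0,"ry":0,"rz":0,"claw":0.25}])

```text
time_s: 15.1
ee_pos: [0.4582, 0.0797, 0.0472]
eef_rot: [3.141, 0.0, 1.36]
force: [0.8, -0.1, -0.3]
grip_width: 0.0706
grip_force: 0.0
```

```bash
python3 held.py w7
```

```text
held(base x,y,yaw,pitch,z in tool) [-0.0757 -0.0005 -0.0003  0.0026  0.0005] 22885 [0.0063 0.1813] 0.0004
[ 0.04187475  0.3356395  -0.81786156] [ 0.0224617  -0.05449522 -0.06008528] [0.45823088 0.0797298  0.04720607]
```

Request:
step_arm(plan=[{"dx":0,"dy":0,"dz":-0.1,"rx":0,"ry":0,"rz":0,"claw":0.25},{"dx":0,"dy":0,"dz":-0.2,"rx":0,"ry":0,"rz":0,"claw":0.25},{"dx":0,"dy":0,"dz":-0.3,"rx":0,"ry":0,"rz":0,"claw":0.25},{"dx":0,"dy":0,"dz":-0.4,"rx":0,"ry":0,"rz":0,"claw":0.25},{"dx":0,"dy":0,"dz":-0.4,"rx":0,"ry":0,"rz":0,"claw":0.25},{"dx":0,"dy":0,"dz":-0.4,"rx":0,"ry":0,"rz":0,"claw":0.25},{"dx":0,"dy":0,"dz":0,"rx":0,"ry":0,"rz":0,"claw":0.5},{"dx":0,"dy":0,"dz":0,"rx":0,"ry":0,"rz":0,"claw":0.5}])

```text
time_s: 15.95
ee_pos: [0.4581, 0.0798, 0.228]
eef_rot: [3.139, -0.0, 1.36]
force: [-0.1, -0.6, -0.6]
grip_width: 0.0578
grip_force: 0.0
```

```bash
python3 - <<'E'
from wr import *
from bfit import bfit
W,c,A=wrist("w8")
q=bfit(W,c["img"],[.442,.005,1.36,0,.046]);print([x.round(4) for x in q])
# bar at back
P=W.reshape(-1,3);C=c["img"].reshape(-1,3).astype(int)
d=(P[:,2]>.105)&(P[:,2]<.12)&(abs(P[:,0]-.43)<.06)&(abs(P[:,1]+.065)<.05)
print(d.sum(), P[d].mean(0) if d.any() else "")
D=T([.428,-.0654,.22],[np.pi,0,-.2101]);rows(A,D,14);E=D.copy();E[2,3]=.107;rows(D,E,4)
L=logm(np.linalg.inv(A)@D)
for k in (0,4,7,10,14): print((A@np.real(expm(L*k/14)))[:3,3].round(3))
E
```

```text
[array([ 0.4415,  0.0056,  1.3601, -0.0023,  0.0466]), np.int64(6616), array([-0.0143,  0.1807]), np.float64(0.0004)]
0 
14 x {'dx': -0.087, 'dy': 0.079, 'dz': 0.006, 'rx': 0.0, 'ry': -0.0, 'rz': 0.071}
4 x {'dx': -0.0, 'dy': -0.0, 'dz': 0.282, 'rx': 0.0, 'ry': -0.0, 'rz': 0.0}
[0.458 0.08  0.228]
[0.474 0.036 0.226]
[0.473 0.001 0.224]
[ 0.46  -0.032  0.222]
[ 0.428 -0.065  0.22 ]
```

View pics/w8.png

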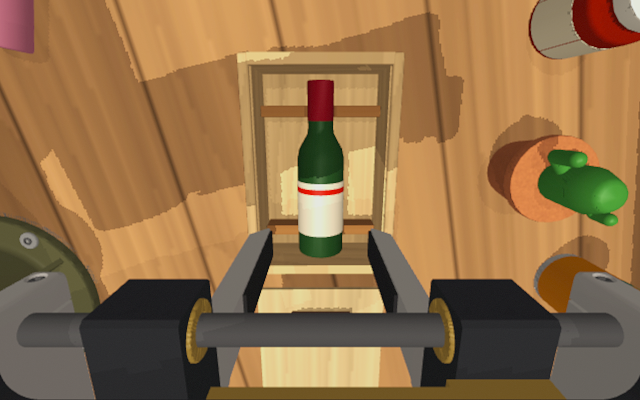

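The bottle lies level in the box (fit: axis height 46.6 mm, tilt 0.002 rad), neck in the far notch at (320,112) and body on the near board at v ≈ 225. Next, the cover bar.

Request:
step_arm(plan=[{"dx":-0.087,"dy":0.079,"dz":0.006,"rx":0,"ry":0,"rz":0.071,"claw":0.5},{"dx":-0.087,"dy":0.079,"dz":0.006,"rx":0,"ry":0,"rz":0.071,"claw":0.5},{"dx":-0.087,"dy":0.079,"dz":0.006,"rx":0,"ry":0,"rz":0.071,"claw":0.5},{"dx":-0.087,"dy":0.079,"dz":0.006,"rx":0,"ry":0,"rz":0.071,"claw":0.5},{"dx":-0.087,"dy":0.079,"dz":0.006,"rx":0,"ry":0,"rz":0.071,"claw":0.5},{"dx":-0.087,"dy":0.079,"dz":0.006,"rx":0,"ry":0,"rz":0.071,"claw":0.5},{"dx":-0.087,"dy":0.079,"dz":0.006,"rx":0,"ry":0,"rz":0.071,"claw":0.5}], grip_force=25)

```text
time_s: 16.7
ee_pos: [0.4729, 0.0006, 0.2216]
eef_rot: [-3.141, 0.002, 0.575]
force: [0.2, 0.7, 0.2]
grip_width: 0.0468
grip_force: 0.0
```

Request:
step_arm(plan=[{"dx":-0.087,"dy":0.079,"dz":0.006,"rx":0,"ry":0,"rz":0.071,"claw":0.5},{"dx":-0.087,"dy":0.079,"dz":0.006,"rx":0,"ry":0,"rz":0.071,"claw":0.5},{"dx":-0.087,"dy":0.079,"dz":0.006,"rx":0,"ry":0,"rz":0.071,"claw":0.5},{"dx":-0.087,"dy":0.079,"dz":0.006,"rx":0,"ry":0,"rz":0.071,"claw":0.5},{"dx":-0.087,"dy":0.079,"dz":0.006,"rx":0,"ry":0,"rz":0.071,"claw":0.5},{"dx":-0.087,"dy":0.079,"dz":0.006,"rx":0,"ry":0,"rz":0.071,"claw":0.5},{"dx":-0.087,"dy":0.079,"dz":0.006,"rx":0,"ry":0,"rz":0.071,"claw":0.5},{"dx":0,"dy":0,"dz":0,"rx":0,"ry":0,"rz":0,"claw":0.5}])

```text
time_s: 17.5
ee_pos: [0.4279, -0.066, 0.2178]
eef_rot: [3.141, 0.001, -0.204]
force: [0.0, 0.8, 0.2]
grip_width: 0.0473
grip_force: 0.0
```

```bash
python3 - <<'E'
from go import *
A,o=now();rows(A,T([.428,-.0654,.107],[np.pi,0,-.2101]),5);print(A[:3,3],o["eef_rot"])
E
```

```text
5 x {'dx': 0.0, 'dy': -0.001, 'dz': 0.222, 'rx': 0.0, 'ry': 0.0, 'rz': 0.001}
[ 0.42785982 -0.066015    0.21778307] [ 3.14121417e+00  1.25953811e-03 -2.04164002e-01]
```

Request:
step_arm(plan=[{"dx":0,"dy":-0.001,"dz":0.222,"rx":0,"ry":0,"rz":0.001,"claw":0.5},{"dx":0,"dy":-0.001,"dz":0.222,"rx":0,"ry":0,"rz":0.001,"claw":0.5},{"dx":0,"dy":-0.001,"dz":0.222,"rx":0,"ry":0,"rz":0.001,"claw":0.5},{"dx":0,"dy":-0.001,"dz":0.222,"rx":0,"ry":0,"rz":0.001,"claw":0.5},{"dx":0,"dy":-0.001,"dz":0.222,"rx":0,"ry":0,"rz":0.001,"claw":0.5},{"dx":0,"dy":0,"dz":0,"rx":0,"ry":0,"rz":0,"claw":1},{"dx":0,"dy":0,"dz":0,"rx":0,"ry":0,"rz":0,"claw":1},{"dx":0,"dy":0,"dz":0,"rx":0,"ry":0,"rz":0,"claw":1},{"dx":0,"dy":0,"dz":0,"rx":0,"ry":0,"rz":0,"claw":1},{"dx":0,"dy":0,"dz":0,"rx":0,"ry":0,"rz":0,"claw":1}])

```text
time_s: 18.5
ee_pos: [0.4295, -0.0653, 0.1087]
eef_rot: [3.141, -0.003, -0.209]
force: [-1.0, 1.0, 4.6]
grip_width: 0.0138
grip_force: 25.0
```

Request:
step_arm(plan=[{"dx":0,"dy":-0.1,"dz":0,"rx":0,"ry":0,"rz":0,"claw":1},{"dx":0,"dy":-0.2,"dz":0,"rx":0,"ry":0,"rz":0,"claw":1},{"dx":0,"dy":-0.2,"dz":0,"rx":0,"ry":0,"rz":0,"claw":1},{"dx":0,"dy":-0.2,"dz":0,"rx":0,"ry":0,"rz":0,"claw":1},{"dx":0,"dy":-0.2,"dz":0,"rx":0,"ry":0,"rz":0,"claw":1},{"dx":0,"dy":-0.2,"dz":0,"rx":0,"ry":0,"rz":0,"claw":1},{"dx":0,"dy":0,"dz":0,"rx":0,"ry":0,"rz":0,"claw":1}])

```text
time_s: 19.2
ee_pos: [0.4529, 0.0441, 0.1087]
eef_rot: [-3.141, -0.003, -0.207]
force: [0.7, 2.2, 8.9]
grip_width: 0.0139
grip_force: 25.0
```

```bash
python3 - <<'E'
from go import *
A,o=now();rows(A,T([.4618+.065*.2086,.0961+.065*.978,A[2,3]],[np.pi,0,-.2101]),1);print(A[:3,3],o["eef_rot"],o["force"])
E
```

```text
1 x {'dx': -0.017, 'dy': -1.177, 'dz': 0.001, 'rx': -0.0, 'ry': -0.002, 'rz': 0.002}
[0.45285545 0.04414543 0.10869349] [-3.14104634 -0.00332395 -0.20719346] [0.66176503 2.23687988 8.88258334]
```

Request:
step_arm(plan=[{"dx":0,"dy":-0.15,"dz":0,"rx":0,"ry":0,"rz":0,"claw":1},{"dx":0,"dy":-0.2,"dz":0,"rx":0,"ry":0,"rz":0,"claw":1},{"dx":0,"dy":-0.2,"dz":0,"rx":0,"ry":0,"rz":0,"claw":1},{"dx":0,"dy":-0.2,"dz":0,"rx":0,"ry":0,"rz":0,"claw":1},{"dx":-0.01,"dy":-0.2,"dz":0,"rx":0,"ry":0,"rz":0,"claw":1},{"dx":0,"dy":-0.1,"dz":0,"rx":0,"ry":0,"rz":0,"claw":1},{"dx":0,"dy":-0.06,"dz":0,"rx":0,"ry":0,"rz":0,"claw":1},{"dx":0,"dy":-0.06,"dz":0,"rx":0,"ry":0,"rz":0,"claw":1},{"dx":0,"dy":0,"dz":0,"rx":0,"ry":0,"rz":0,"claw":1},{"dx":0,"dy":0,"dz":0,"rx":0,"ry":0,"rz":0,"claw":1}])

```text
time_s: 20.2
ee_pos: [0.4768, 0.157, 0.1087]
eef_rot: [-3.14, -0.005, -0.209]
force: [8.8, 0.3, 0.9]
grip_width: 0.0138
grip_force: 25.0
```

Request:
step_arm(plan=[{"dx":0,"dy":-0.02,"dz":0,"rx":0,"ry":0,"rz":0,"claw":1},{"dx":0,"dy":0,"dz":0,"rx":0,"ry":0,"rz":0,"claw":1}])

```text
time_s: 20.4
ee_pos: [0.4771, 0.1586, 0.1087]
eef_rot: [-3.141, -0.005, -0.209]
force: [7.8, -2.6, 1.7]
grip_width: 0.0137
grip_force: 25.0
```

Request:
step_arm(plan=[{"dx":0,"dy":-0.015,"dz":0,"rx":0,"ry":0,"rz":0,"claw":1},{"dx":0,"dy":-0.01,"dz":0,"rx":0,"ry":0,"rz":0,"claw":1},{"dx":0,"dy":0,"dz":0,"rx":0,"ry":0,"rz":0,"claw":1},{"dx":0,"dy":0,"dz":0,"rx":0,"ry":0,"rz":0,"claw":1}])

```text
time_s: 20.8
ee_pos: [0.4773, 0.1596, 0.1087]
eef_rot: [3.139, -0.004, -0.209]
force: [4.5, -14.6, 5.4]
grip_width: 0.0138
grip_force: 25.0
```

At the shut stop: 14.6 N of reaction, bar at x = +65 mm. Let go, rise, check.

Request:
step_arm(plan=[{"dx":0,"dy":0,"dz":0,"rx":0,"ry":0,"rz":0,"claw":0.6},{"dx":0,"dy":0,"dz":0,"rx":0,"ry":0,"rz":0,"claw":0.6},{"dx":0,"dy":0,"dz":0,"rx":0,"ry":0,"rz":0,"claw":0.6},{"dx":0,"dy":0,"dz":-0.2,"rx":0,"ry":0,"rz":0,"claw":0.6},{"dx":0,"dy":0,"dz":-0.4,"rx":0,"ry":0,"rz":0,"claw":0.6},{"dx":0,"dy":0,"dz":-0.4,"rx":0,"ry":0,"rz":0,"claw":0.6},{"dx":0,"dy":0,"dz":-0.4,"rx":0,"ry":0,"rz":0,"claw":0.6},{"dx":0,"dy":0,"dz":-0.4,"rx":0,"ry":0,"rz":0,"claw":0.6},{"dx":0,"dy":0,"dz":0,"rx":0,"ry":0,"rz":0,"claw":0.6},{"dx":0,"dy":0,"dz":0,"rx":0,"ry":0,"rz":0,"claw":0.6}])

```text
time_s: 21.8
ee_pos: [0.476, 0.1617, 0.2878]
eef_rot: [-3.142, -0.002, -0.209]
force: [1.1, -0.2, -0.4]
grip_width: 0.0376
grip_force: 0.0
```

```bash
python3 - <<'E'
from wr import *
W,c,A=wrist("w9");P=W.reshape(-1,3)
d=(P[:,2]>.105)&(P[:,2]<.12)&(abs(P[:,0]-.475)<.06)&(abs(P[:,1]-.16)<.04)
r=cv2.minAreaRect(P[d][:,:2].astype(np.float32));q=np.array(r[0])-[.4618,.0961];print(d.sum(),r,"bar x in box",q@[.2086,.978])
m=(P[:,2]>.076)&(P[:,2]<.095)&(abs(P[:,0]-.46)<.15)&(abs(P[:,1]-.06)<.2)
print(cv2.minAreaRect(P[m][:,:2].astype(np.float32)))
E
```

```text
682 ((0.4761456847190857, 0.1593591421842575), (0.013546991162002087, 0.058807067573070526), 78.00105285644531) bar x in box 0.06485995088860512
((0.46160799264907837, 0.09553980827331543), (0.2247893214225769, 0.14921429753303528), 78.0262680053711)
```

View pics/w9.png

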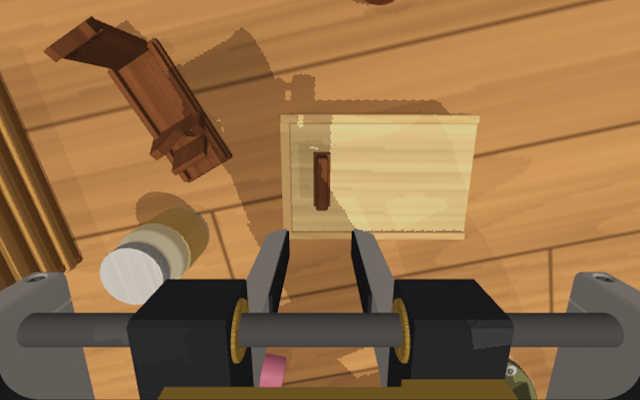

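The box is shut: its outline is 224.8 mm long and the bar, at pixel (321,180), sits at x = 64.9 mm. The cradle is empty and the jar stands where it was.

```bash
python3 -c "
from station import hand_in; print(hand_in())"
```

```text
the job is handed in; nothing more can be done
None
```

I slid the cover back to its stop, laid the bottle level on both notches with its neck in the narrow one, slid the cover fully shut, and handed in at about 22 s with the robot touching nothing.

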